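# Tip the standing cable reels flat

## Task

Two empty cable reels, a large one and a small one, are standing on their rims on the bench and could roll off. Push them over with the fingers, one at a time, so that each ends up lying on its flat end with the steel boss pointing up, close to where it stood. Only push them lightly: do not pinch, lift or carry a reel, do not roll or shove it away, and leave everything else on the bench where it is.

Things in the scene. Friction and masses are not known exactly. Their poses are not given: they have to be found in the camera images.
- large_reel: Empty cable reel: two plywood flanges 130 mm across and 6 mm thick, 50 mm over their outside faces, on a 60 mm cardboard core. A steel boss 30 mm across sticks out 12 mm from the centre of ONE flange; the other end is flat. About 300 g (a third more or less). Origin: where the rims touch the bench below the middle as it stands at the start; x out of the boss end, z up.
- large_reel_mid (a point): LARGE REEL. Its middle, half-way between the flanges; x along the axis, out of the boss end (flange faces at x = +25 and -25 mm). At the start x is level, the middle 65 mm up, both rims on the bench: it rolls, or tips along its axis, balancing at 22 degrees, then falls by itself. The boss rises to 101 mm as it tips (keep fingers above it). Wanted: x straight up, middle 25 mm up.
- small_reel: Empty cable reel: two plywood flanges 100 mm across and 5 mm thick, 40 mm over their outside faces, on a 45 mm cardboard core. A steel boss 24 mm across sticks out 10 mm from the centre of ONE flange; the other end is flat. About 180 g (a third more or less). Origin: where the rims touch the bench below the middle as it stands at the start; x out of the boss end, z up.
- small_reel_mid (a point): SMALL REEL. Its middle, half-way between the flanges; x along the axis, out of the boss end (flange faces at x = +20 and -20 mm). At the start x is level, the middle 50 mm up, both rims on the bench: it rolls, or tips along its axis, balancing at 22 degrees, then falls by itself. The boss rises to 80 mm as it tips (keep fingers above it). Wanted: x straight up, middle 20 mm up.
- flat_reel_mid (a point): The middle of a third, still smaller reel of the same make (80 mm in diameter, 36 mm over its flanges) that already lies flat at the left with its boss up. Leave it alone.
- jar: Glass jar with a steel lid, 56 mm in diameter, 85 mm high, standing between the two reels; origin at the centre of its underside. Leave it alone.
- wrench: Steel wrench, 150 mm long, lying about pointing away from the robot, between and beyond the reels; origin at the underside near the middle of its length. Leave it alone.
- spray_can: Can, 60 mm in diameter, 170 mm high, standing at the right; origin at the centre of its underside. Leave it alone.
- pliers: Pliers with red handles, about 210 mm long, 16 mm high, lying at the right; origin at the underside between the handles, x towards the nose. Leave them alone.
- lug_tray: Grey plastic tray with three compartments, 110 x 150 x 40 mm, at the left near the robot; origin at the centre of its underside. Leave it alone.
Not all that is in view belongs to the job. Leave any orange or turquoise look-alike of the large_reel alone.

How it is judged (in metres and radians):
On the way, in this order (a step that is already met when the one before it is completed fails the run):
1. one of the two standing reels lies on its flat end, boss up (((angle between large_reel_mid's own x axis and vertical below 0.1 rad and height (world z) of large_reel_mid below 0.034 m) or (angle between small_reel_mid's own x axis and vertical below 0.1 rad and height (world z) of small_reel_mid below 0.029 m))), for 0.2 s.
2. both reels lie on their flat ends, boss up (angle between each of large_reel_mid, small_reel_mid's own x axis and vertical below 0.1 rad and height (world z) of large_reel_mid below 0.034 m and height (world z) of small_reel_mid below 0.029 m), for 0.2 s.
At the end, for the whole second after the job is handed in: Both reels lie at rest on the bench on their flat ends with the boss up (axis within 0.1 rad of vertical, middle no more than 9 mm above its lying height), each with its middle within 170 mm of where it stood (tipping alone moves it about 100 mm) (all of step 2 and distance of each of large_reel_mid, small_reel_mid from where it was at the start of the episode below 0.17 m and linear speed of each of large_reel, small_reel below 0.02 m/s and angular speed of each of large_reel, small_reel below 0.2 rad/s); the robot touches nothing.
It fails at once if a reel is lifted off the bench (its middle more than 15 mm above its standing height) (height (world z) of large_reel_mid above 0.08 m or height (world z) of small_reel_mid above 0.065 m).
It fails at once if a reel is carried, rolled or shoved away (its middle more than 200 mm from where it stood) (distance of any of large_reel_mid, small_reel_mid from where it was at the start of the episode above 0.2 m).
It fails at once if a reel is pinched or pushed hard (more than 30 N from the fingers) (contact force between the fingers and large_reel above 30 N or contact force between the fingers and small_reel above 30 N).
It fails at once if something else on the bench is moved by more than 20 mm or knocked over (distance of any of jar, wrench, spray_can, pliers, lug_tray, flat_reel_mid from where it was at the start of the episode above 0.02 m or angle between any of jar, wrench, spray_can, pliers, lug_tray's own z axis and vertical above 0.3 rad).
It also fails if it takes over 48 s, if anything falls off the work surface, if the arm or the gripper's body presses on something with over 40 N, if the wrist force passes 120 N, or if a joint passes its speed limit or range.

## Robot

A 6-joint arm with a two-finger parallel gripper is mounted at the origin on the work surface. World frame = base frame: x ahead of the robot, y to its left, z up, the work surface at z = 0. Lengths are in mm, angles in degrees, forces in N, time in s.
With the tool pointing down it reaches from about 350 to 850 mm from the base axis. Payload 8.1 kg.
Tool frame: the origin (TCP) lies midway between the tips of the shut fingers; the grasp point (between the pads) lies 19 mm behind it; z points along the fingers, y is the line along which they close (so a half turn about z gives the same grasp; the last joint's range is limited). The gripper opens to 85 mm and grips with 20 to 120 N. Pads are 22 mm wide; open, the fingers measure 114 mm over their backs; the gripper's body (76 mm by 85 mm) begins 54 mm behind the grasp point. The pads swing forward as they close: fully open they stand 13 mm farther back than shut.
Start: joints at [65.581, 7.471, 85.268, -0, 87.261, -4.893], TCP at [200.523, 565.505, 208.992] pointing down, gripper open.
Joint ranges: [-169.43, 169.43], [-51.17, 129.36], [1.28, 143.12], [-76.62, 256.62], [0, 156.53], [-152.29, 152.29]. Speed limits (degrees/s): [136.94, 136.94, 159.86, 180, 180, 180].

## Interface

Orientations are given as [roll, pitch, yaw] about the fixed x, y, z axes, in that order (R = Rz(yaw) Ry(pitch) Rx(roll)).
In Python, from bench import r gives the robot as it stands.
- The arm moves only by the tool step_arm, never from a script. Its arguments are lists of equal length, an entry for each row: "delta_pos": the shift along the world's x, y, z in units of 200 mm (1.0 is 200 mm), a list of three; "spin": the turn about the world's z in units of 180 degrees (1.0 is 180 degrees). In form: {"delta_pos": [[dx, dy, dz], ...], "spin": [spin, ...]}. A call has 1 to 8 rows; each row shifts and turns the commanded pose from where the row before left it; what a row does not reach is not made up. A row lasts 1/8 s, in which the tool goes at most 62.5 mm and 10.7 degrees, less where a joint would pass 70% of its speed; a pose out of reach is approached as far as the arm can. A call with a number of a shift or a turn outside -1 to 1 is refused whole. A call with a gripper value outside its range is refused whole. "gripper" is the opening, from -1 (shut) to 1 (fully open), set as the call begins (left out, the last holds). The fingers move at their own pace and stop on an object; "squeeze" is the grip in N (left out, the last holds). Time passes only in rows, so rows that do not move let the fingers close. It gives the time, the measured TCP pose, the force, the opening and the grip force at its end, in the units of the state.
- r.sense(): the state, without advancing time (a new reading comes with each control period).
- r.snapshot(name): name is "side" or "top"; returns a dict with "pixels" (400x640x3 uint8, blue, green, red), "fx", "fy", "cx", "cy" (pixels), "camera_from_world" (4x4, takes a point from world to camera coordinates). Camera axes: x right, y up, looking along -z (the intrinsics and any distortion apply to the point x, -y, -z); pixel columns grow to the right and rows downward; lengths in mm; the calibration is good to about 2 mm. A picture is of the moment at which its call begins. There is no depth.
- r.hand_in(): hands the job in; it is judged then, once.
The state is a dict: "time": time; "joint_pos": joint angles; "qd": joint speeds; "joint_efforts": joint torques, N m; "tool_pos": TCP position; "tcp_rot": TCP orientation; "ft_force": force on the tool from outside, world axes, zero at the start; "wrist_torque": the same for the moment, N m; "finger_gap": finger opening in mm; "grip_force": force on a finger pad.
Only numpy, scipy, OpenCV 4.12 (cv2) and the standard library are available. Lean on these libraries where they do the work, as an engineer would, in place of code of your own. Each camera call takes 0.05 s, during which the arm holds its last target. There are 200 camera calls.

## Working session

There is one attempt and no reset: what is moved stays moved. The work goes in short steps, Python scripts to look and compute and a tool call to move; the robot and the scene stay as the last step left them, time stands still between calls to the robot, and variables do not carry over. Pictures are saved under pics/ and viewed, at most 10 in all, crops included, and the job is handed in when it is done.

Besides the shell and the picture viewer there is one more tool, called after ">>>" in YAML: its name, and indented under it one key for each argument. step_arm: Moves the arm, as the interface text tells. Shifts and turns lie within -1 to 1; 1 stands for 200 mm of shift or 180 degrees of turn. Its arguments: {"type":"object","properties":{"delta_pos":{"type":"array","items":{"type":"array","items":{"type":"number","minimum":-1,"maximum":1}}},"spin":{"type":"array","items":{"type":"number","minimum":-1,"maximum":1}},"gripper":{"type":"number"},"squeeze":{"type":"number"}},"required":["delta_pos","spin"]}

```bash
mkdir -p pics; cat > h.py <<'E'
from bench import r
import cv2, numpy as np
def snap(n,f):
    s=r.snapshot(n); cv2.imwrite(f,s["pixels"])
    np.savez(f"{n}.npz",K=[s["fx"],s["fy"],s["cx"],s["cy"]],T=s["camera_from_world"],D=np.array(s.get("distortion",0)))
    return s
def cam(n):
    d=np.load(f"{n}.npz"); return d["K"],d["T"]
def unproj(n,u,v,z):
    (fx,fy,cx,cy),T=cam(n); d=np.array([(u-cx)/fx,-(v-cy)/fy,-1.])
    R=T[:3,:3]; c=-R.T@T[:3,3]; w=R.T@d; return c+w*(z-c[2])/w[2]
def proj(n,p):
    (fx,fy,cx,cy),T=cam(n); q=T[:3,:3]@np.array(p,float)+T[:3,3]
    return np.array([cx+fx*q[0]/-q[2],cy-fy*q[1]/-q[2]])
E
python3 - <<'E'
from h import *
for n in("top","side"):
    s=snap(n,f"pics/{n}0.png"); print({k:v for k,v in s.items() if k!="pixels"})
print(r.sense())
E
```

```text
{'fx': 504.4170047545601, 'fy': 504.4170047545601, 'cx': 325.6810749306946, 'cy': 197.70480516455356, 'camera_from_world': array([[-1.83408011e-02, -9.99794396e-01, -8.64759762e-03,
         3.56640755e+01],
       [ 9.97369159e-01, -1.89016124e-02,  6.99820704e-02,
        -4.88887899e+02],
       [-7.01311353e-02, -7.34131994e-03,  9.97510766e-01,
        -1.94008231e+03],
       [ 0.00000000e+00,  0.00000000e+00,  0.00000000e+00,
         1.00000000e+00]])}
{'fx': 433.6791749033905, 'fy': 433.6791749033905, 'cx': 322.601520923083, 'cy': 203.2384897857206, 'camera_from_world': array([[ 9.30253087e-01, -3.66793168e-01,  9.58992647e-03,
        -4.57903386e+02],
       [ 2.39456910e-01,  6.26693953e-01,  7.41562592e-01,
        -1.85243551e+02],
       [-2.78010041e-01, -6.87544516e-01,  6.70815143e-01,
        -1.17593366e+03],
       [ 0.00000000e+00,  0.00000000e+00,  0.00000000e+00,
         1.00000000e+00]])}
{'time': 0.1, 'joint_pos': array([ 6.55810382e+01,  7.51190959e+00,  8.53235872e+01, -1.82730221e-03,
        8.72622489e+01, -4.89326477e+00]), 'qd': array([-0.00563174, -0.05424462, -0.08798031, -0.02408798,  0.00513158,
        0.1060392 ]), 'joint_efforts': array([-1.00293782e-04, -5.70960367e+01, -5.01935899e+01, -3.57355511e-04,
        8.33379105e-03,  8.31984175e-05]), 'tool_pos': array([200.30531827, 565.00188846, 208.03235886]), 'tcp_rot': array([-1.79902455e+02, -6.51927090e-03,  1.60474386e+02]), 'ft_force': array([ 0.64993475, -0.09384577,  0.70867043]), 'wrist_torque': array([-0.02876705,  0.00651594, -0.03045398]), 'grip_force': 0.0, 'finger_gap': 85.09925511687021}
```

View pics/top0.png

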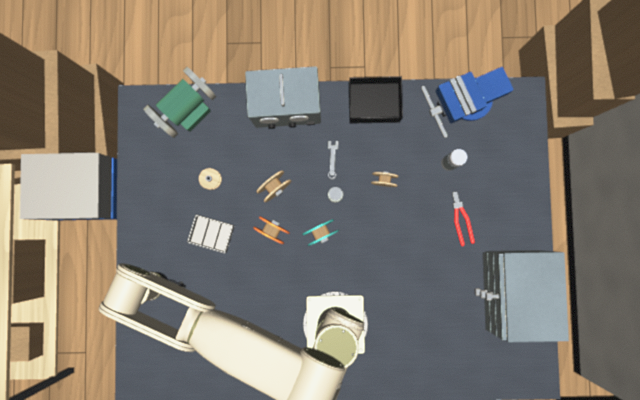

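View pics/side0.png

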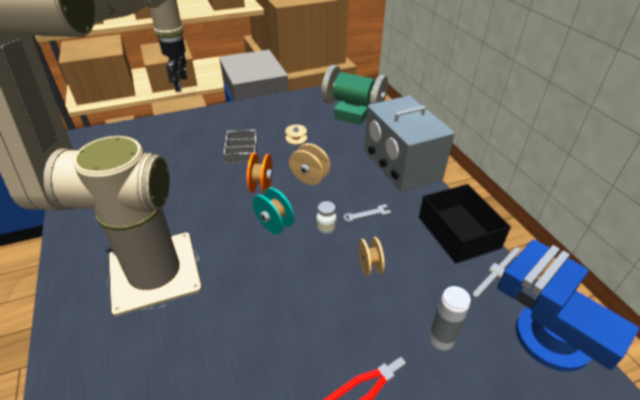

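The top picture shows four standing reels: natural wood at (273,186), orange at (271,230), turquoise at (320,232), and small natural wood at (385,179). The natural wood ones are the targets, since the orange and turquoise ones are look-alikes. I'll confirm with one enlarged crop.

```bash
python3 - <<'E'
import cv2,numpy as np
t=cv2.imread("pics/top0.png");s=cv2.imread("pics/side0.png")
f=lambda i,x,y,w,h,k:cv2.resize(i[y:y+h,x:x+w],None,fx=k,fy=k,interpolation=cv2.INTER_CUBIC)
a=np.hstack([f(t,240,155,50,50,8),f(t,360,155,50,50,8)])
b=np.hstack([f(s,285,135,50,25*2,4),f(s,345,230,50,50,4)])
b=cv2.resize(b,None,fx=1,fy=1); 
out=np.zeros((600,800,3),np.uint8); out[:400]=a; out[400:,:400]=b
cv2.imwrite("pics/crop0.png",out)
E
```

```text
(no output)
```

View pics/crop0.png

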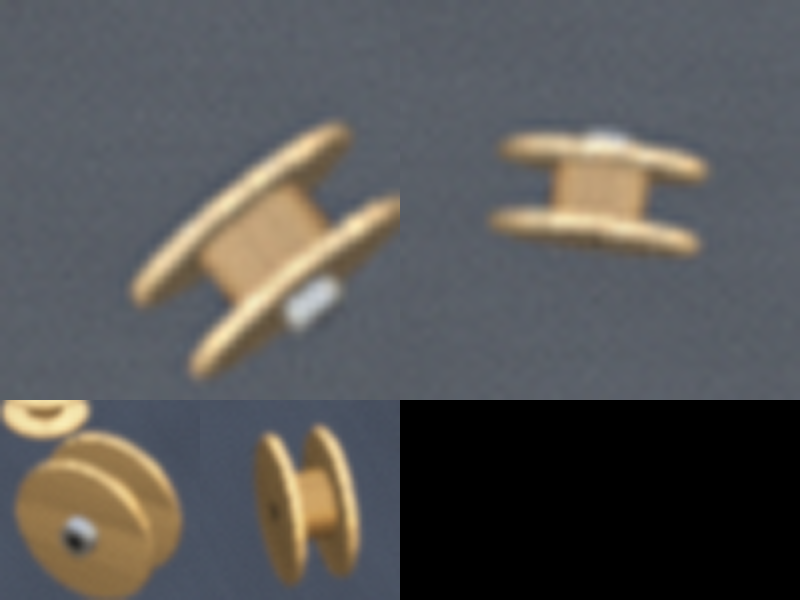

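The crop confirms it. The large natural reel has its boss towards the lower right in the top view (crop 312,303), and the small one has its boss towards the top, i.e. away from the robot (crop 605,140). Next I'll compute poses.

```bash
cat > m.py <<'E'
from h import *
def reel(A,B,b,z,w,off):
    P=lambda q:unproj("top",off[0]+q[0]/8,off[1]+q[1]/8,z)[:2]
    f=[P(q) for q in A+B if q]; boss=P(b)
    d1=f[1]-f[0]; d2=f[3]-f[2]; d=d1+d2; d/=np.linalg.norm(d)
    mid=np.mean(f,0); ax=np.array([-d[1],d[0]])
    if ax@(boss-mid)<0: ax=-ax
    print("mid",mid.round(),"boss",boss.round(),"ax",ax.round(3),np.degrees(np.arctan2(ax[1],ax[0])).round(1),
     "boss rel along/perp",((boss-mid)@ax).round(1),((boss-mid)@d).round(1),"diam",np.linalg.norm(d1).round(),np.linalg.norm(d2).round(), "gap",((f[2]-f[0])@ax).round(),"tips at push start",(mid+ax*(w+35)).round())
    # cross-check in side camera
    for n in("side","top"): print(n,proj(n,[*(mid+ax*(w+12)),z]).round(1))
    return mid,ax
reel([(137,295),(347,130)],[(196,372),(408,203)],(318,300),65,25,(240,155))
reel([(102,145),(308,168)],[(89,218),(297,245)],(206,137),50,20,(360,155))
for n,u,v,z in(("jar",335,194,85),("flat",209,178,36),("turq",320,232,65)): print(n,unproj("top",u,v,z).round())
E
python3 m.py
```

```text
mid [533. 221.] boss [509. 200.] ax [-0.793 -0.609] -142.5 boss rel along/perp 32.3 2.3 diam 127.0 128.0 gap 46.0 tips at push start [486. 185.]
side [303.7 169.9]
top [280.  193.8]
mid [ 554. -201.] boss [ 581. -205.] ax [ 0.99 -0.14] -8.0 boss rel along/perp 27.6 0.2 diam 99.0 100.0 gap -36.0 tips at push start [ 608. -209.]
side [383.1 254.2]
top [385.8 171. ]
jar [498.  -9.  85.]
flat [573. 476.  36.]
turq [357.  50.  65.]
```

>>> step_arm:
  delta_pos:
    - [0.14,-0.19,0]
    - [0.14,-0.19,0]
    - [0.14,-0.19,0]
    - [0.14,-0.19,0]
    - [0.14,-0.19,0]
    - [0.14,-0.19,0]
    - [0.14,-0.19,0]
    - [0.14,-0.19,0]
  spin: [-0.023,-0.023,-0.023,-0.023,-0.023,-0.023,-0.023,-0.023]
  gripper: -1

```text
time: 1.1
tool_pos: [425.0, 260.1, 208.7]
tcp_rot: [-180.0, -0.0, 127.2]
ft_force: [0.0, 0.6, -0.3]
finger_gap: 0.1
grip_force: 0.0
```

>>> step_arm:
  delta_pos:
    - [0.13,-0.2,0]
    - [0.13,-0.21,0]
    - [0,0,-0.12]
    - [0,0,-0.12]
    - [0,0,-0.12]
    - [0,0,-0.12]
    - [0,0,0]
    - [0,0,0]
  spin: [0,0,0,0,0,0,0,0]

```text
time: 2.1
tool_pos: [476.8, 179.6, 113.8]
tcp_rot: [180.0, 0.0, 127.4]
ft_force: [-0.1, 0.1, -0.4]
finger_gap: 0.0
grip_force: 0.0
```

```bash
python3 - <<'E'
from h import *
p=r.sense()["tool_pos"]; m=np.array([533,221]);a=np.array([-.793,-.609]);d=p[:2]-m
print(p.round(1),"along",d@a,"perp",d@[-a[1],a[0]])
i=snap("side","pics/side1.png")["pixels"]
cv2.imwrite("pics/c1.png",cv2.resize(i[90:220,220:370],None,fx=4,fy=4,interpolation=2))
E
```

```text
[476.8 179.6 113.8] along 69.74369875974706 perp -1.3632672940068766
```

View pics/c1.png

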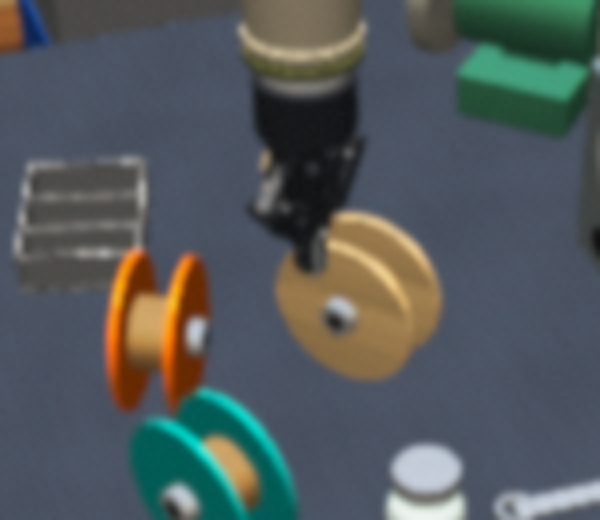

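The fingertip (crop 312,268) is in front of the upper part of the boss-side flange and above the boss (338,313). Now I'll push gently.

>>> step_arm:
  delta_pos:
    - [0.024,0.018,-0.015]
    - [0.024,0.018,0]
    - [0.024,0.018,0]
    - [0.016,0.012,0]
    - [0.016,0.012,0]
    - [0.016,0.012,0]
    - [0.016,0.012,0]
    - [0.016,0.012,0]
  spin: [0,0,0,0,0,0,0,0]

```text
time: 3.15
tool_pos: [507.1, 202.5, 110.0]
tcp_rot: [-180.0, -0.0, 127.4]
ft_force: [-0.1, 0.0, -0.3]
finger_gap: 0.1
grip_force: 0.0
```

>>> step_arm:
  delta_pos:
    - [0.016,0.012,0]
    - [0.016,0.012,0]
    - [0.016,0.012,0]
    - [0.016,0.012,0]
    - [0.016,0.012,0]
    - [0.016,0.012,0]
    - [0,0,0]
    - [0,0,0]
  spin: [0,0,0,0,0,0,0,0]

```text
time: 4.15
tool_pos: [526.0, 216.7, 109.9]
tcp_rot: [-180.0, -0.0, 127.4]
ft_force: [0.3, 0.0, -1.0]
finger_gap: 0.3
grip_force: 0.0
```

```bash
python3 - <<'E'
from h import *
p=r.sense()["tool_pos"]; m=np.array([533,221]);a=np.array([-.793,-.609]);d=p[:2]-m
print(p.round(1),"along",d@a,"perp",d@[-a[1],a[0]])
i=snap("side","pics/side2.png")["pixels"]
cv2.imwrite("pics/c2.png",cv2.resize(i[90:220,220:370],None,fx=4,fy=4,interpolation=2))
E
```

```text
[526.  216.7 109.9] along 8.168658146263068 perp -0.8158414036960395
```

View pics/c2.png

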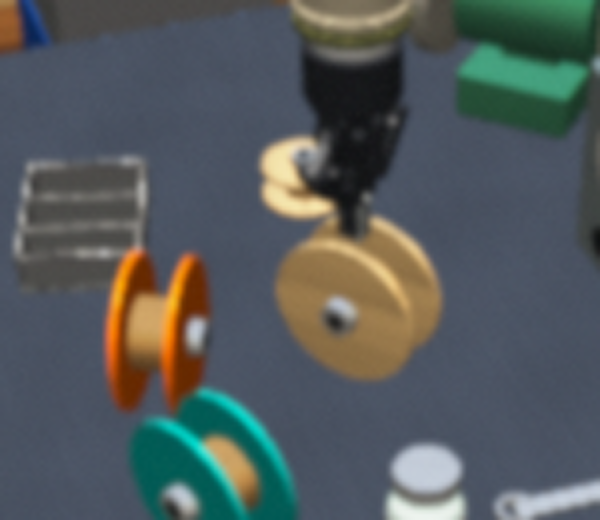

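The reel has not moved yet: the boss is still at crop (338,313), with the fingertip near (350,232). I'll compare the projections.

```bash
python3 - <<'E'
from h import *
m=np.array([533,221]);a=np.array([-.793,-.609])
p=r.sense()["tool_pos"]
c=lambda q:((proj("side",q)-[220,90])*4).round()
print("tcp",c(p)); 
for s in(25,-25): print(s,"top",c([*(m+a*s),130]),"bottom",c([*(m+a*s),0]))
print("boss",c([*(m+a*37),65]))
t=snap("top","pics/top2.png")["pixels"];s=cv2.imread("pics/side2.png")
f=lambda i,x,y,w,h,k:cv2.resize(i[y:y+h,x:x+w],None,fx=k,fy=k,interpolation=2)
cv2.imwrite("pics/c3.png",np.hstack([f(s,280,130,50,75,8),f(t,245,150,50,75,8)]))
E
```

```text
tcp [352. 257.]
25 top [341. 247.] bottom [344. 374.]
-25 top [375. 216.] bottom [375. 342.]
boss [335. 320.]
```

View pics/c3.png

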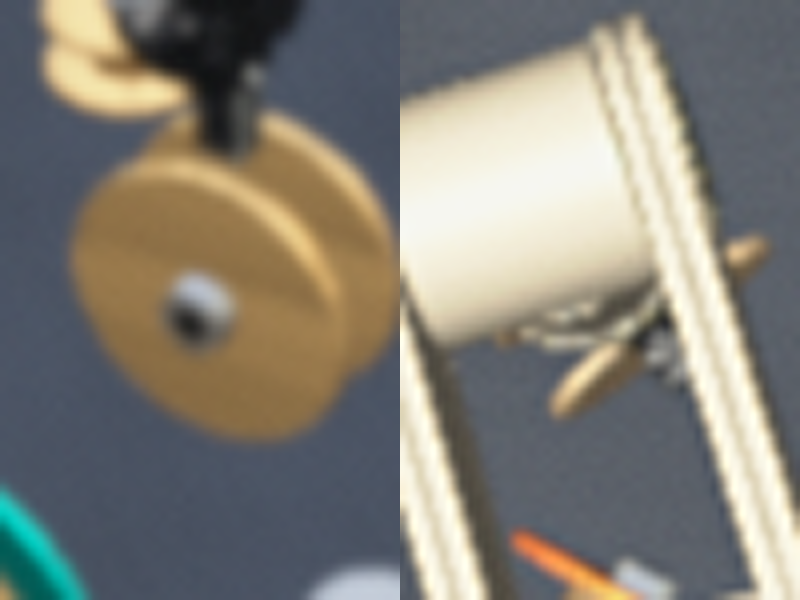

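```bash
python3 - <<'E'
from h import *
c=lambda q:((proj("side",q)-[220,90])*4).round()
print("tcp then",c([476.8,179.6,113.8]), [ (z,c([476.8,179.6,z])) for z in (120,130,140)])
print("tcp now",[(z,c([526,216.7,z])) for z in (110,120,130,140)])
a,b=[cv2.cvtColor(cv2.imread(f"pics/side{k}.png"),6).astype(int) for k in(1,2)]
D=abs(a-b)[165:190,285:335]; print("reel lower half diff",D.max(),D.mean())
A,B=[cv2.imread(f"pics/side{k}.png") for k in(0,2)]
D=abs(A.astype(int)-B)[140:185,285:335].max(2); print((D>40).astype(int).sum(), np.argwhere(D>40).min(0)+[140,285],np.argwhere(D>40).max(0)+[140,285])
s=r.sense(); print(s["tool_pos"],s["ft_force"],s["wrist_torque"],s["finger_gap"],s["grip_force"])
E
```

```text
tcp then [309. 292.] [(120, array([309., 285.])), (130, array([309., 275.])), (140, array([308., 265.]))]
tcp now [(110, array([352., 257.])), (120, array([352., 247.])), (130, array([352., 236.])), (140, array([352., 226.]))]
reel lower half diff 3 0.7816
80 [140 300] [149 312]
[526.02639889 216.63595878 109.9564631 ] [-0.03345782  0.86716411  0.60841387] [-0.04047082 -0.02357113  0.00218541] 0.1468338169519743 0.0
```

The fingertip images about 17 mm above the reported TCP in both pictures, so it passed just over the rim without touching. I'll back off at height, go lower, and push again.

>>> step_arm:
  delta_pos:
    - [0,0,0.15]
    - [-0.12,-0.09,0]
    - [-0.12,-0.09,0]
    - [0,0,-0.075]
    - [0,0,-0.075]
    - [0,0,-0.075]
    - [0,0,0]
    - [0,0,0]
  spin: [0,0,0,0,0,0,0,0]

```text
time: 5.25
tool_pos: [478.3, 180.9, 94.9]
tcp_rot: [-180.0, -0.0, 127.4]
ft_force: [-0.2, -0.5, -0.7]
finger_gap: -0.3
grip_force: 0.0
```

>>> step_arm:
  delta_pos:
    - [0.016,0.012,0]
    - [0.016,0.012,0]
    - [0.016,0.012,0]
    - [0.016,0.012,0]
    - [0.016,0.012,0]
    - [0.016,0.012,0]
    - [0.016,0.012,0]
    - [0.016,0.012,0]
  spin: [0,0,0,0,0,0,0,0]

```text
time: 6.25
tool_pos: [503.8, 200.0, 95.0]
tcp_rot: [-180.0, -0.0, 127.4]
ft_force: [-0.7, -0.1, -0.3]
finger_gap: 0.1
grip_force: 0.4
```

```bash
python3 - <<'E'
from h import *
s=r.sense();p=s["tool_pos"]; m=np.array([533,221]);a=np.array([-.793,-.609]);d=p[:2]-m
print(p.round(1),"along",d@a,"perp",d@[-a[1],a[0]],s["ft_force"])
i=snap("side","pics/side3.png")["pixels"]
cv2.imwrite("pics/c4.png",cv2.resize(i[90:220,220:370],None,fx=4,fy=4,interpolation=2))
E
```

```text
[503.8 200.   95. ] along 35.93134535766294 perp -1.1109062828398215 [-0.6600639  -0.08247074 -0.32129171]
```

View pics/c4.png

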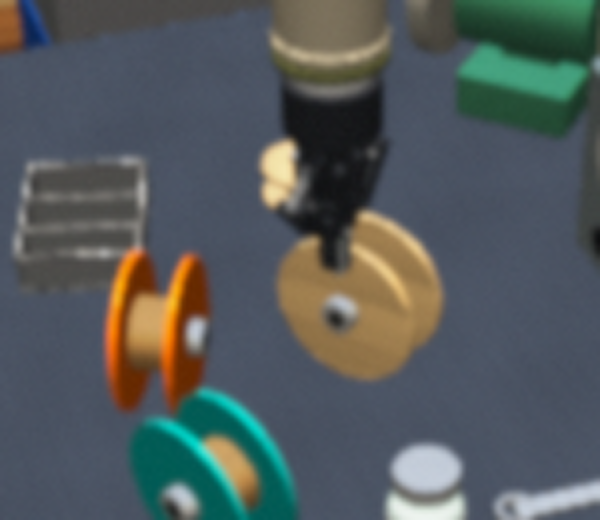

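The finger overlaps the front flange above the boss (tip at crop 335,270), and light contact is registering, so I'll continue.

>>> step_arm:
  delta_pos:
    - [0.016,0.012,0]
    - [0.016,0.012,0]
    - [0.016,0.012,0]
    - [0.016,0.012,0]
    - [0.016,0.012,0]
    - [0.016,0.012,0]
    - [0.016,0.012,0.01]
    - [0.016,0.012,0.01]
  spin: [0,0,0,0,0,0,0,0]

```text
time: 7.3
tool_pos: [529.5, 219.3, 99.1]
tcp_rot: [180.0, -0.0, 127.4]
ft_force: [0.1, -0.3, 0.0]
finger_gap: 0.0
grip_force: 0.1
```

>>> step_arm:
  delta_pos:
    - [0.016,0.012,0.01]
    - [0.016,0.012,0.01]
    - [0.016,0.012,0.01]
    - [0.016,0.012,0.01]
    - [0.016,0.012,0]
    - [0,0,0]
    - [0,0,0]
    - [0,0,0]
  spin: [0,0,0,0,0,0,0,0]

```text
time: 8.3
tool_pos: [545.2, 231.0, 106.9]
tcp_rot: [-180.0, -0.0, 127.3]
ft_force: [-0.1, 0.2, 0.2]
finger_gap: 0.2
grip_force: 0.0
```

```bash
python3 - <<'E'
from h import *
s=r.sense();p=s["tool_pos"]; m=np.array([533,221]);a=np.array([-.793,-.609]);d=p[:2]-m
print(p.round(1),"along",d@a,"perp",d@[-a[1],a[0]],s["ft_force"])
i=snap("side","pics/side4.png")["pixels"]
cv2.imwrite("pics/c5.png",cv2.resize(i[90:290,220:420],None,fx=3,fy=3,interpolation=2))
E
```

```text
[545.2 231.  106.9] along -15.76944557998329 perp -0.5221957982592247 [-0.07313556  0.16627876  0.18253059]
```

View pics/c5.png

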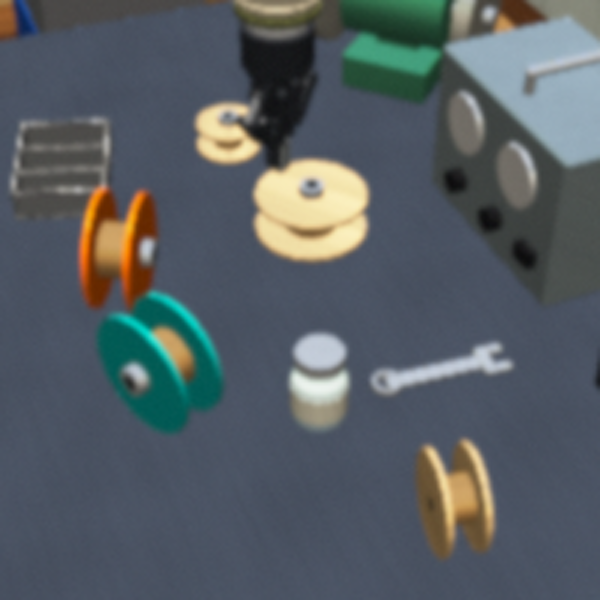

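The large reel lies flat with its boss up (crop 311,187), and everything else is in place. Next is the small reel: rise, then travel.

>>> step_arm:
  delta_pos:
    - [0,0,0.25]
    - [0,0,0.25]
    - [0.0435,-0.245,0]
    - [0.0435,-0.245,0]
    - [0.0435,-0.245,0]
    - [0.0435,-0.245,0]
    - [0.0435,-0.245,0]
    - [0.0435,-0.245,0]
  spin: [0,0,-0.028,-0.028,-0.028,-0.028,-0.028,-0.028]

```text
time: 9.35
tool_pos: [597.6, -64.5, 207.1]
tcp_rot: [180.0, 0.0, 96.9]
ft_force: [0.0, 0.3, 1.1]
finger_gap: -0.1
grip_force: 0.0
```

>>> step_arm:
  delta_pos:
    - [0.0435,-0.245,0]
    - [0.0435,-0.245,0]
    - [0.0435,-0.245,0]
    - [0,0,0]
    - [0,0,0]
  spin: [-0.028,-0.028,-0.028,0,0]

```text
time: 9.98
tool_pos: [623.4, -209.7, 206.7]
tcp_rot: [-180.0, -0.0, 82.0]
ft_force: [-0.6, 1.0, -0.3]
finger_gap: -0.0
grip_force: 0.0
```

```bash
python3 - <<'E'
from h import *
p=r.sense()["tool_pos"]; m=np.array([554,-201]);a=np.array([.99,-.14]);d=p[:2]-m
print(p.round(1),"along",d@a,"perp",d@[-a[1],a[0]])
print("large boss now",unproj("side",220+311/3,90+187/3,62).round(), "start 533 221")
E
```

```text
[ 623.4 -209.7  206.7] along 69.95091726433878 perp 1.1129440244203765
large boss now [602. 271.  62.] start 533 221
```

>>> step_arm:
  delta_pos:
    - [0,0,-0.17]
    - [0,0,-0.17]
    - [0,0,-0.17]
    - [0,0,-0.17]
    - [0,0,0]
    - [-0.03,0.004,0]
    - [-0.03,0.004,0]
    - [-0.03,0.004,0]
  spin: [0,0,0,0,0,0,0,0]

```text
time: 10.98
tool_pos: [606.1, -207.7, 72.7]
tcp_rot: [179.9, 0.0, 82.0]
ft_force: [-0.3, 0.1, 0.6]
finger_gap: 0.1
grip_force: 0.0
```

>>> step_arm:
  delta_pos:
    - [-0.02,0.003,0]
    - [-0.02,0.003,0]
    - [-0.02,0.003,0]
    - [-0.02,0.003,0]
    - [-0.02,0.003,0]
    - [-0.02,0.003,0]
    - [0,0,0]
    - [0,0,0]
  spin: [0,0,0,0,0,0,0,0]

```text
time: 11.98
tool_pos: [581.7, -203.9, 71.0]
tcp_rot: [180.0, 0.0, 82.0]
ft_force: [-0.4, 0.3, 0.1]
finger_gap: -0.0
grip_force: 0.0
```

```bash
python3 - <<'E'
from h import *
s=r.sense();p=s["tool_pos"]; m=np.array([554,-201]);a=np.array([.99,-.14]);d=p[:2]-m
print(p.round(1),"along",d@a,"perp",d@[-a[1],a[0]],s["ft_force"])
i=snap("side","pics/side5.png")["pixels"]
cv2.imwrite("pics/c6.png",cv2.resize(i[190:310,310:460],None,fx=4,fy=4,interpolation=2))
E
```

```text
[ 581.7 -203.9   71. ] along 27.826446865361365 perp 0.9704550374519659 [-0.39509217  0.29353398  0.07135171]
```

View pics/c6.png

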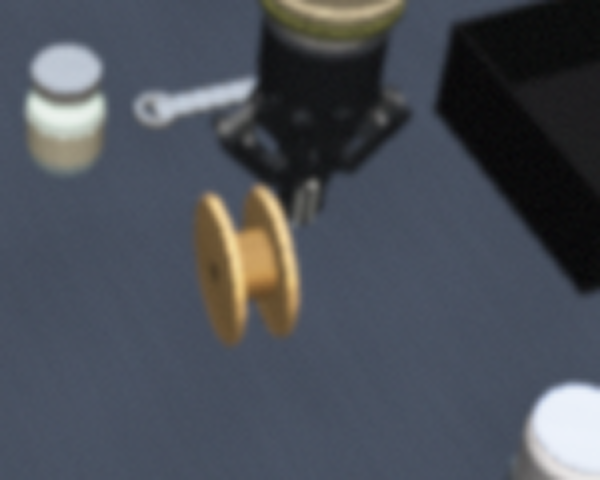

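The finger stands just behind the boss-side flange (crop 305,215), so I'll continue the push.

>>> step_arm:
  delta_pos:
    - [-0.02,0.003,0]
    - [-0.02,0.003,0]
    - [-0.02,0.003,0]
    - [-0.02,0.003,0]
    - [-0.02,0.003,0]
    - [-0.02,0.003,0]
    - [-0.02,0.003,0.01]
    - [-0.02,0.003,0.01]
  spin: [0,0,0,0,0,0,0,0]

```text
time: 13.02
tool_pos: [549.3, -199.1, 75.1]
tcp_rot: [-180.0, -0.0, 82.0]
ft_force: [-0.4, -0.3, 0.1]
finger_gap: 0.5
grip_force: 0.0
```

>>> step_arm:
  delta_pos:
    - [-0.02,0.003,0.01]
    - [-0.02,0.003,0.01]
    - [-0.02,0.003,0.01]
    - [0,0,0]
    - [0,0,0]
    - [0,0,0]
    - [0,0,0.2]
    - [0,0,0.2]
  spin: [0,0,0,0,0,0,0,0]

```text
time: 14.02
tool_pos: [537.1, -197.0, 161.2]
tcp_rot: [-179.9, -0.0, 82.0]
ft_force: [0.9, -0.0, -0.2]
finger_gap: 0.1
grip_force: 0.0
```

>>> step_arm:
  delta_pos:
    - [0,0,0]
    - [0,0,0]
    - [0,0,0]
    - [0,0,0]
  spin: [0,0,0,0]

```text
time: 14.52
tool_pos: [536.9, -197.0, 159.6]
tcp_rot: [-179.9, -0.0, 82.0]
ft_force: [-1.0, -0.2, -0.5]
finger_gap: 0.1
grip_force: 0.0
```

```bash
python3 - <<'E'
from h import *
i=snap("side","pics/side6.png")["pixels"]
cv2.imwrite("pics/c7.png",cv2.resize(i[110:310,220:460],None,fx=3,fy=3,interpolation=2))
E
```

```text
(no output)
```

View pics/c7.png

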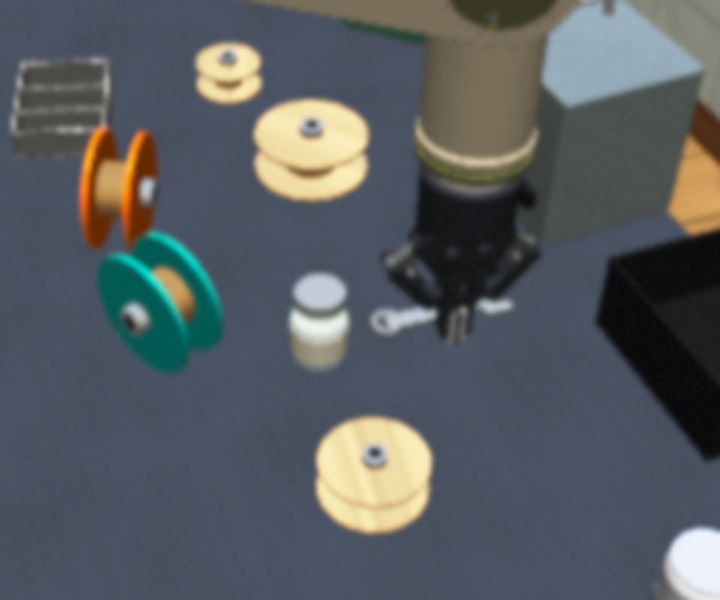

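Both reels lie flat with their bosses up (crop 311,127 and 374,456), and the other objects are in place.

```bash
python3 - <<'E'
from h import *
print(unproj("side",220+374/3,110+456/3,50).round(),"start 554 -201")
print(r.hand_in())
E
```

```text
[ 478. -193.   50.] start 554 -201
the job is handed in; nothing more can be done
None
```

Both reels now lie flat with their bosses up, each about 80–90 mm from where it stood. Nothing else on the bench looked disturbed, and I handed the job in at about 15 s; it returned no verdict.

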